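# Fit the jar stop on the bent guide rail

## Task

Pick up the loose jar stop by its grip tab, thread its hole over the free end of the bent guide rail, and ease it along the rail and round the bend until it sits fully home against the end collar by the post; then let go and leave it hanging there. Go gently so that it does not bind: never force the stop against the rail (keep it well under 20 N), and leave the biscuit jars where they are.

Things in the scene. Friction and masses are not known exactly. Their poses are not given: they have to be found in the camera images.
- rail: Fixed steel guide rail: base plate 100 x 80 x 12 mm, upright post 18 mm thick, clamp head and end collar, and a level round bar 10 mm thick, axis 125 mm above the table. Origin: underside of the base under the post; z up. From the post the straight home leg runs along about +y, then the bar bends towards -x, then the straight free leg runs to the free end.
- rail_home (a point): Centre of the end collar's face (disc 28 mm across, fixed) on the bar's axis, 35 mm from the post's axis; axes of rail. The bar is hand-bent and clamped by eye: its home leg leaves this point along +y give or take 7 degrees in the level plane, and is straight for 57 to 73 mm up to the bend. The stop is home with its hub on this face, hole centre 12 to 14 mm from here.
- rail_tip (a point): Outermost point of the bar's rounded free end (5 mm radius), on its axis, 125 mm above the table. Its x axis points outward along the free leg, z up. The free leg is straight for 62 to 94 mm inward from here (differs from rail to rail), up to a bend of 55 mm centre-line radius and 46 to 66 degrees. Where exactly the bend lies is not measured.
- stop: The jar stop, loose, upright, about 0.2 kg. Origin: centre of the foot's underside; z up; x along the hole (goes on either way round). Steel foot 36 (x) x 44 (y) x 8 mm, paddle 8 x 44 mm to 46 mm, white hub 24 (x) x 30 x 30 mm, on top a grip tab 24 (x) x 12 (y) mm from 75 to 109 mm height, gripped across its 12 mm. It hangs upright on the rail when released.
- stop_hole (a point): Centre of the stop's through hole, 13 mm wide, 24 mm long, 60 mm above the foot's underside; same axes as stop. In the bend the hole leaves less than 1 mm of play either side of the bar: let the stop follow the bar by feel, yielding to sideways force and twist.
- jar0: Clear biscuit jar with metal lid, 80 mm across, 70 mm tall, 0.25 kg, beside the rail. Origin: centre of underside. Leave it alone.
- jar1: Another such jar beside the rail. Leave it alone.
- jar2: Another such jar, on the near right of the rail. Leave it alone.
Things that resemble listed ones, but are neither listed nor needed, are in the scene too. Several things look just like the stop: the one meant starts nearest to the robot's base.

How it is judged:
On the way, in this order (a step that is already met when the one before it is completed fails the run):
1. the stop is threaded on the free leg of the rail (x of stop_hole in the frame of rail_tip between -0.062 and -0.015 m and y of stop_hole in the frame of rail_tip between -0.004 and 0.004 m and z of stop_hole in the frame of rail_tip between -0.004 and 0.004 m and angle between the x axis of stop and the x axis of rail_tip, either way round below 0.2 rad), for 0.1 s.
2. the stop is round the bend, on the home leg (y of stop_hole in the frame of rail_home below 0.045 m and distance between stop_hole and rail_home below 0.046 m and angle between the x axis of stop and the y axis of rail_home, either way round below 0.3 rad), for 0.1 s.
At the end, for the whole second after the job is handed in: The stop hangs on the home leg, its hole round the bar (centre within 4 mm of the axis sideways, 5 mm in height), its hub within 4 mm of the end collar's face, released and at rest (y of stop_hole in the frame of rail_home between 0.009 and 0.016 m and x of stop_hole in the frame of rail_home between -0.004 and 0.004 m and z of stop_hole in the frame of rail_home between -0.005 and 0.005 m and angle between the x axis of stop and the y axis of rail_home, either way round below 0.3 rad and linear speed of stop below 0.03 m/s and contact force between stop and the fingers below 0.1 N); the robot touches nothing.
It fails at once if the stop was forced against the rail (over 20 N) (contact force between stop and rail above 20 N).
It fails at once if a jar was moved by more than 15 mm (distance of any of jar0, jar1, jar2 from where it was at the start of the episode above 0.015 m).
It also fails if it takes over 72 s, if anything falls off the work surface, if the arm or the gripper's body presses on something with over 40 N, if the wrist force passes 120 N, or if a joint passes its speed limit or range.

## Robot

A 7-joint arm with a two-finger parallel gripper is mounted at the origin on the work surface. World frame = base frame: x ahead of the robot, y to its left, z up, the work surface at z = 0. Lengths are in m, angles in rad, forces in N, time in s.
With the tool pointing down it reaches from about 0.35 to 0.9 m from the base axis. Payload 7.2 kg.
Tool frame: the origin (TCP) lies on the centre line of the jaws, within the pads' length; the fingertips stand env.tcp_to_tips ahead of it and the grasp point (between the pads) lies 6 mm ahead of it (env.tcp_to_tips is the distance from the TCP to the fingertips, in m); z points along the fingers, y is the line along which they close (so a half turn about z gives the same grasp; the last joint's range is limited). The gripper opens to 85 mm and grips with 20 to 120 N. Pads are 22 mm wide; open, the fingers measure 114 mm over their backs; the gripper's body (76 mm by 85 mm) begins 54 mm behind the grasp point. The pads swing forward as they close: fully open they stand 13 mm farther back than shut.
Start: joints at [1.265, 0.411, -0.013, 1.596, 0.006, 1.134, -0.082], TCP at [0.147, -0.607, 0.256] pointing down, gripper open.
Joint ranges: [-2.95, 2.95], [-0.29, 1.99], [-1.47, 1.44], [0.14, 2.54], [-1.03, 4.17], [0.13, 1.85], [-2.86, 2.86]. Speed limits (rad/s): [2.39, 2.39, 3.01, 3.01, 3.14, 3.14, 3.14].

## Interface

Orientations are given as a rotation vector (axis times angle).
In Python, from station import get_state, eyes, env gives the robot as it stands.
- The arm moves only by the shell command python3 -m pendant 'ROWS' [FORCE]. ROWS is JSON, a list of rows, each a list of 3 entries, a list of its own where there are three numbers: the shift along the tool's x, y, z in m, then the turn about the tool's z in rad, then the closure, from 0 (fully open) to 1 (shut). In form: [[[tx, ty, tz], twist, claw], ...]. A call has 1 to 12 rows; each row shifts and turns the commanded pose from where the row before left it, along the tool's axes as they then stand; what a row does not reach is not made up. A row lasts 1/12 s, in which the tool goes at most 41.7 mm and 7.16 degrees, less where a joint would pass 70% of its speed; a pose out of reach is approached as far as the arm can. A call with a gripper value outside its range is refused whole. The fingers move at their own pace and stop on an object; FORCE is the grip in N (left out, the last holds). Time passes only in rows, so rows that do not move let the fingers close. It gives the time, the measured TCP pose, the force, the opening and the grip force at its end, in the units of the state.
- get_state(): the state, without advancing time (a new reading comes with each control period).
- eyes.read_camera(name): name is "side" or "top" or "wrist"; returns (picture, depth): 420x560x3 uint8, blue, green, red; 420x560 float32, m along the optical axis (not along the pixel's ray), 0 where there is no reading.
- eyes.camera_params(name): a dict with "mtx" (3x3 intrinsics, pixels), "distortion" ([k1, k2, p1, p2, k3] as OpenCV has them; the pictures are not rectified), "cam_to_world" (4x4, takes a point from camera to world coordinates); the wrist camera has in their place "mount" (4x4, takes a point from camera to tool coordinates, whose origin is the TCP and whose axes are the flange's). Camera axes: x right, y down, z forward; pixel columns grow to the right and rows downward; lengths in m; the calibration is good to about 2 mm. A picture is of the moment at which its call begins: read the wrist's pose just before it. camera_params takes no time and is no camera call.
- env.sign_off(): hands the job in; it is judged then, once.
The state is a dict: "time_s": time; "q": joint angles; "joint_velocities": joint speeds; "tau": joint torques, N m; "position": TCP position; "eef_rot": TCP orientation; "ft_force": force on the tool from outside, world axes, zero at the start; "ft_torque": the same for the moment, N m; "gripper_width": finger opening in m; "grasp_force": force on a finger pad.
Only numpy, scipy, OpenCV 4.12 (cv2) and the standard library are available. Lean on these libraries where they do the work, as an engineer would, in place of code of your own. Each camera call takes 0.05 s, during which the arm holds its last target. There are 200 camera calls.

## Working session

There is one attempt and no reset: what is moved stays moved. The work goes in short steps, Python scripts to look and compute and a shell command to move; the robot and the scene stay as the last step left them, time stands still between calls to the robot, and variables do not carry over. Pictures are saved under pics/ and viewed, at most 10 in all, crops included, and the job is handed in when it is done.

```bash
mkdir -p pics; ls; python3 - <<'E'
from station import get_state, eyes, env
import cv2, numpy as np
s=get_state(); print(s['time_s'],s['position'],s['eef_rot'],env.tcp_to_tips)
for n in ("side","top"):
    p,d=eyes.read_camera(n); np.savez('/tmp/%s.npz'%n,p=p,d=d); cv2.imwrite(f'pics/{n}0.png',p); print(n,eyes.camera_params(n))
print(eyes.camera_params("wrist"))
a=cv2.imread('pics/side0.png');b=cv2.imread('pics/top0.png')
E
```

```text
pics
0.0 [ 0.14707867 -0.6069979   0.25545698] [-3.11786006e+00 -3.72453883e-01  4.27768662e-04] 0.025
side {'mtx': array([[446.90714863,   0.        , 278.14972358],
       [  0.        , 446.90714863, 197.76570864],
       [  0.        ,   0.        ,   1.        ]]), 'distortion': array([0.0434866, 0.       , 0.       , 0.       , 0.       ]), 'cam_to_world': array([[-0.67722966, -0.3588119 ,  0.64235038,  0.08587945],
       [-0.73529553,  0.36145276, -0.573317  ,  0.53397952],
       [-0.02646636, -0.86058464, -0.50861932,  0.54510006],
       [ 0.        ,  0.        ,  0.        ,  1.        ]])}
top {'mtx': array([[439.09944943,   0.        , 277.65240703],
       [  0.        , 439.09944943, 208.53412277],
       [  0.        ,   0.        ,   1.        ]]), 'distortion': array([-0.14245546,  0.        ,  0.        ,  0.        ,  0.        ]), 'cam_to_world': array([[-0.0115922 , -0.98623762,  0.16492716,  0.45600079],
       [-0.99989955,  0.01277829,  0.00613237,  0.04707078],
       [-0.00815546, -0.16483951, -0.98628668,  1.0748497 ],
       [ 0.        ,  0.        ,  0.        ,  1.        ]])}
{'mtx': array([[336.6558297 ,   0.        , 278.15664401],
       [  0.        , 336.6558297 , 209.66367334],
       [  0.        ,   0.        ,   1.        ]]), 'distortion': array([-0.03958842,  0.        ,  0.        ,  0.        ,  0.        ]), 'mount': array([[ 7.10257893e-06, -9.61072507e-01, -2.76296283e-01,
         6.94185045e-02],
       [ 9.99999581e-01, -2.46171299e-04,  8.81991756e-04,
        -1.39403299e-04],
       [-9.15674243e-04, -2.76296173e-01,  9.61072103e-01,
        -1.17735487e-01],
       [ 0.00000000e+00,  0.00000000e+00,  0.00000000e+00,
         1.00000000e+00]])}
```

View pics/top0.png

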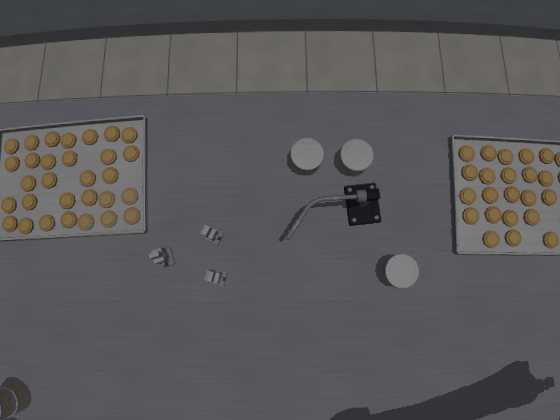

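View pics/side0.png

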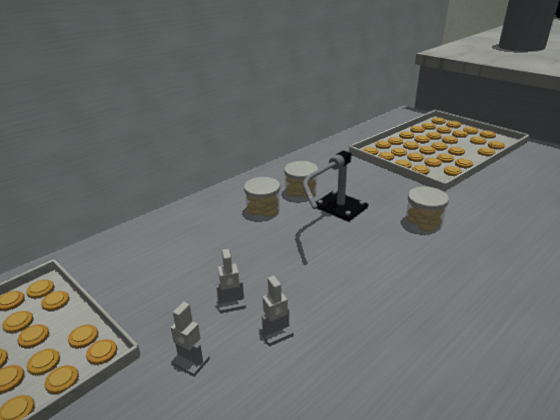

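Candidates that look like the stop in the top view: A (211,233), B (215,276), C (161,257); the side view shows the same three at (229,280), (275,308) and (186,338). I'll measure each distance to the base, along with the rail.

```bash
cat > h.py <<'E'
import numpy as np, cv2
from station import get_state, eyes, env
from scipy.spatial.transform import Rotation as R
def T_of(n,s=None):
    c=eyes.camera_params(n)
    if n!='wrist': return c,c['cam_to_world']
    T=np.eye(4);T[:3,:3]=R.from_rotvec(s['eef_rot']).as_matrix();T[:3,3]=s['position']
    return c,T@c['mount']
def rays(n,uv,s=None):
    c,T=T_of(n,s)
    p=cv2.undistortPoints(np.float64(uv).reshape(-1,1,2),c['mtx'],c['distortion'])[:,0]
    return T[:3,3],np.c_[p,np.ones(len(p))]@T[:3,:3].T
def onz(n,uv,z,s=None):
    o,d=rays(n,uv,s); return o+d*((z-o[2])/d[:,2])[:,None]
def cloud(n,d,s=None):
    h,w=d.shape; u,v=np.meshgrid(np.arange(w),np.arange(h))
    o,r=rays(n,np.c_[u.ravel(),v.ravel()],s)
    P=(o+r*d.reshape(-1,1)).reshape(h,w,3); P[d<=0]=np.nan; return P
E
python3 - <<'E'
from h import *
for n in('top','side'):
    f=np.load(f'/tmp/{n}.npz');P=cloud(n,f['d']);z=P[...,2]
    print(n,'table z',np.nanmedian(z))
    for name,lo,hi in(('tabs',.09,.12),('any>.03',.03,.15)):
        m=((z>lo)&(z<hi)&(P[...,0]>.1)&(P[...,0]<.9)&(abs(P[...,1])<.45)).astype(np.uint8)
        k,l,st,c=cv2.connectedComponentsWithStats(m)
        for i in range(1,k):
            if st[i,4]>8: q=P[l==i];print(n,name,st[i],np.median(q,0).round(3),'zmax',np.max(q[:,2]).round(3),'r',np.hypot(*np.median(q,0)[:2]).round(3))
    if n=='top':
        # tab top rectangle by brightness in crops
        pass
p=np.load('/tmp/top.npz')['p']
c=cv2.resize(p[170:300,140:400],None,fx=3,fy=3,interpolation=cv2.INTER_CUBIC); c=cv2.convertScaleAbs(c,alpha=1.6)
cv2.imwrite('pics/crop1.png',c)
E
```

```text
top table z -0.0011285671111403994
top tabs [202 225   9  12  68] [0.572 0.214 0.107] zmax 0.113 r 0.61
top tabs [148 251  14   8  72] [0.518 0.33  0.108] zmax 0.111 r 0.615
top tabs [207 271   8  11  67] [0.47  0.202 0.107] zmax 0.112 r 0.511
top any>.03 [290 138  34  35 934] [ 0.753 -0.016  0.069] zmax 0.074 r 0.753
top any>.03 [339 139  34  35 897] [ 0.749 -0.134  0.069] zmax 0.074 r 0.761
top any>.03 [286 188  94  52 718] [ 0.636 -0.095  0.129] zmax 0.14 r 0.643
top any>.03 [201 225  18  16 172] [0.568 0.21  0.076] zmax 0.113 r 0.606
top any>.03 [148 248  19  18 214] [0.516 0.327 0.075] zmax 0.111 r 0.611
top any>.03 [ 382  253   38   36 1024] [ 0.476 -0.227  0.069] zmax 0.075 r 0.527
top any>.03 [205 270  19  14 167] [0.468 0.198 0.076] zmax 0.112 r 0.508
side table z 6.728672156786075e-06
side tabs [332 160  19  15  99] [ 0.635 -0.148  0.106] zmax 0.12 r 0.652
side tabs [222 248  10  19 139] [0.562 0.22  0.107] zmax 0.11 r 0.604
side tabs [268 275  14  21 211] [0.462 0.21  0.105] zmax 0.111 r 0.508
side tabs [173 302  18  22 272] [0.512 0.337 0.105] zmax 0.11 r 0.613
side any>.03 [ 284  150   68   59 1572] [ 0.645 -0.122  0.071] zmax 0.139 r 0.656
side any>.03 [244 177  36  33 995] [ 0.738 -0.002  0.068] zmax 0.072 r 0.738
side any>.03 [ 407  186   42   36 1218] [ 0.465 -0.209  0.068] zmax 0.072 r 0.51
side any>.03 [216 248  28  47 734] [0.563 0.221 0.069] zmax 0.11 r 0.605
side any>.03 [262 275  27  51 910] [0.46  0.212 0.072] zmax 0.111 r 0.507
side any>.03 [ 171  302   31   53 1024] [0.509 0.337 0.074] zmax 0.11 r 0.611
```

View pics/crop1.png

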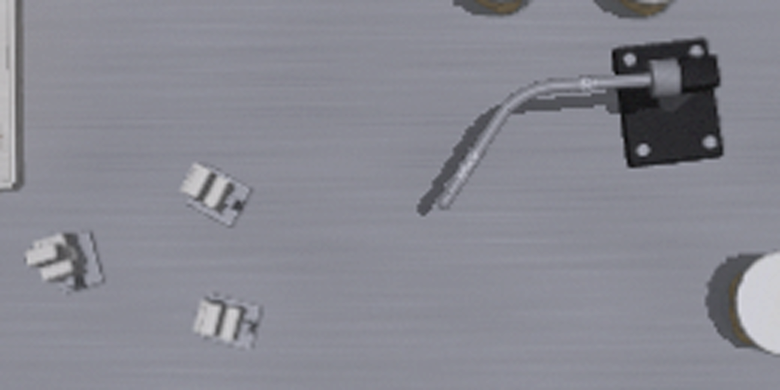

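The crop shows B at (215,276) in the full image (crop 225,320): tab, hub and foot, with the tab's long side nearly up the image. At r = 0.51 m against 0.61 m for A and C, it is the one nearest the base, so B is the stop. Next, its yaw and the rail's centre line.

```bash
python3 - <<'E'
from h import *
f=np.load('/tmp/top.npz');P=cloud('top',f['d']);z=P[...,2]
def rect(m,zz):
    uv=np.argwhere(m)[:,::-1]; q=onz('top',uv,zz)[:,:2]
    r=cv2.minAreaRect((q*1000).astype(np.float32)); b=cv2.boxPoints(r)
    e=[b[1]-b[0],b[2]-b[1]]; e.sort(key=np.linalg.norm)
    return np.round(r[0],1),[round(float(np.linalg.norm(x)),1) for x in e],np.degrees(np.arctan2(e[1][1],e[1][0]))%180
box=np.zeros(z.shape,bool);box[262:292,195:235]=1
print('tab',rect(box&(z>.098),.109)); print('foot-all', rect(box&(z>.003),.0))
box[:]=0;box[180:245,280:345]=1
q=P[box&(z>.11)&(z<.145)]; q=q[np.argsort(q[:,0])]
for lo in np.arange(.53,.67,.01):
    a=q[(q[:,0]>=lo)&(q[:,0]<lo+.01)]
    if len(a):print(round(lo,3),len(a),np.median(a,0).round(4))
for lo in np.arange(-.14,.08,.01):
    a=P[(z>.11)&(z<.145)&(P[...,1]>=lo)&(P[...,1]<lo+.01)&(P[...,0]>.5)]
    if len(a):print('y',round(lo,3),len(a),np.median(a,0).round(4))
m=np.zeros(z.shape,bool);m[178:230,340:390]=1
m&=(f['p'].max(2)<45)&(z<.03); print('base',rect(m,.012))
E
```

```text
tab (array([469.4, 202.6]), [12.9, 22.2], np.float32(166.11583))
foot-all (array([467. , 205.7]), [64.1, 96.1], np.float32(81.583145))
0.54 6 [0.5494 0.0324 0.1279]
0.55 23 [0.5558 0.0291 0.1291]
0.56 26 [0.5647 0.0235 0.1283]
0.57 26 [0.5754 0.0168 0.1282]
0.58 23 [0.5847 0.0091 0.1279]
0.59 26 [0.5949 0.0035 0.1286]
0.6 25 [ 0.6059 -0.0024  0.1277]
0.61 28 [ 0.6147 -0.0111  0.1279]
0.62 36 [ 0.6257 -0.0203  0.1284]
0.63 112 [ 0.635 -0.056  0.128]
0.64 26 [ 0.6406 -0.0788  0.1287]
y -0.14 54 [ 0.6402 -0.1359  0.1355]
y -0.13 68 [ 0.6404 -0.125   0.1337]
y -0.12 22 [ 0.6398 -0.1153  0.1281]
y -0.11 19 [ 0.6382 -0.1044  0.1281]
y -0.1 20 [ 0.6383 -0.0944  0.1292]
y -0.09 21 [ 0.6379 -0.0848  0.1274]
y -0.08 19 [ 0.6378 -0.0756  0.1294]
y -0.07 23 [ 0.6364 -0.0645  0.128 ]
y -0.06 20 [ 0.6362 -0.0546  0.1279]
y -0.05 22 [ 0.6348 -0.0446  0.1273]
y -0.04 19 [ 0.6326 -0.0338  0.1279]
y -0.03 27 [ 0.6277 -0.0247  0.1283]
y -0.02 28 [ 0.6191 -0.0138  0.1279]
y -0.01 37 [ 0.608  -0.0045  0.1275]
y 0.0 38 [0.5927 0.0046 0.1286]
y 0.01 35 [0.5778 0.0154 0.1279]
y 0.02 41 [0.5626 0.0246 0.1285]
y 0.03 17 [0.5536 0.0333 0.1281]
base (array([ 642.8, -156.5]), [85.0, 100.1], np.float32(5.8766613))
```

```bash
python3 -m pendant '[[[0,0,-0.01],-0.124,0],[[0,0,0],-0.124,0],[[0,0,0],-0.124,0],[[0,0,0],-0.124,0],[[0,0,0],-0.124,0],[[0,0,0],-0.124,0],[[0,0,0],-0.124,0],[[0,0,0],-0.124,0],[[0,0,0],-0.124,0],[[0,0,0],-0.124,0],[[0,0,0],-0.124,0],[[0,0,0],0,0]]'
```

```text
time_s: 1.1
position: [0.147, -0.6072, 0.2658]
eef_rot: [-2.18, -2.261, -0.001]
ft_force: [0.0, 0.0, 0.6]
gripper_width: 0.0854
grasp_force: 0.0
```

```bash
python3 -m pendant '[[[0.027,0.028,0],0,0],[[0.027,0.028,0],0,0],[[0.027,0.028,0],0,0],[[0.027,0.028,0],0,0],[[0.027,0.028,0],0,0],[[0.027,0.028,0],0,0],[[0.027,0.028,0],0,0],[[0.027,0.028,0],0,0],[[0.027,0.028,0],0,0],[[0.027,0.028,0],0,0],[[0.04,0.005,0],0,0],[[0.04,0.005,0],0,0]]'
python3 -m pendant '[[[0.04,0.006,0],0,0],[[0.04,0.006,0],0,0],[[0.04,0.006,0],0,0],[[0.04,0.006,0],0,0],[[0.04,0.006,0],0,0],[[0.04,0.006,0],0,0],[[0.04,0.006,0],0,0],[[0.04,0.006,0],0,0],[[0.04,0.006,0],0,0],[[0.04,0.006,0],0,0],[[0.04,0.003,0],0,0],[[0.0,0.0,0],0,0]]'
python3 -m pendant '[[[0,0,0.01],-0.12,0],[[0,0,0.01],-0.12,0],[[0,0,0.01],-0.12,0],[[0,0,0.01],-0.12,0],[[0,0,0],-0.12,0],[[0,0,0],-0.12,0],[[0,0,0],-0.12,0],[[0,0,0],-0.12,0],[[0,0,0],-0.12,0],[[0,0,0],-0.12,0],[[0,0,0],-0.09,0],[[0,0,0],0,0]]'
```

```text
time_s: 2.1
position: [0.4272, -0.2466, 0.2658]
eef_rot: [-2.191, -2.251, -0.001]
ft_force: [0.8, 0.7, -0.3]
gripper_width: 0.0854
grasp_force: 0.0
time_s: 3.1
position: [0.4739, 0.2021, 0.2668]
eef_rot: [-2.178, -2.259, -0.006]
ft_force: [-0.5, 0.7, -0.0]
gripper_width: 0.0853
grasp_force: 0.0
time_s: 4.1
position: [0.4754, 0.1926, 0.2258]
eef_rot: [-0.391, -3.116, 0.0]
ft_force: [0.1, 0.0, 0.3]
gripper_width: 0.0857
grasp_force: 0.0
```

```bash
python3 - <<'E'
from h import *
s=get_state(); p,d=eyes.read_camera('wrist'); cv2.imwrite('pics/w1.png',p)
print(s['position'],s['eef_rot'])
P=cloud('wrist',d,s);z=P[...,2]
near=np.hypot(P[...,0]-.47,P[...,1]-.203)<.06
for lo,hi,zz in((.1,.12,.109),(.07,.085,.075),(.003,.015,.008)):
    m=near&(z>lo)&(z<hi); uv=np.argwhere(m)[:,::-1]
    if len(uv)<9: print(lo,len(uv)); continue
    q=onz('wrist',uv,zz,s)[:,:2]*1000; r=cv2.minAreaRect(q.astype(np.float32));b=cv2.boxPoints(r)
    e=sorted([b[1]-b[0],b[2]-b[1]],key=np.linalg.norm)
    print(lo,len(uv),np.median(P[m][:,2]).round(4),np.round(r[0],1),[np.linalg.norm(x).round(1) for x in e],np.degrees(np.arctan2(e[1][1],e[1][0]))%180)
E
```

```text
[0.47544378 0.19263379 0.2258418 ] [-3.91402404e-01 -3.11607919e+00  3.74060234e-04]
0.1 564 0.1089 [467.2 205.4] [np.float32(11.6), np.float32(25.2)] 166.0041
0.07 641 0.0751 [468.2 205.7] [np.float32(25.1), np.float32(29.4)] 75.489586
0.003 635 0.008 [468.5 205.5] [np.float32(35.7), np.float32(43.5)] 75.70482
```

View pics/w1.png

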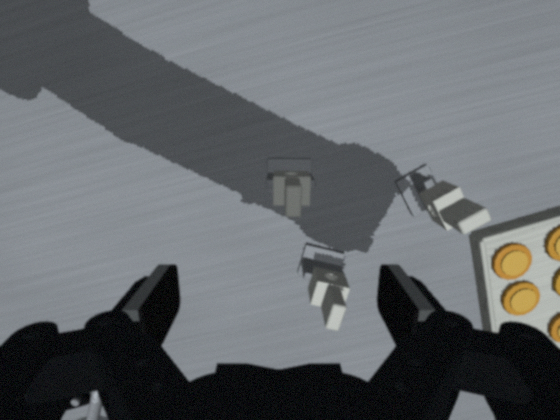

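The wrist view has the stop at (291,190), nearest the base, with the look-alikes at (330,285) and (440,205). The measured sizes match the description (tab 25x12 at z=0.109, foot 36x44). I'll go down and grip.

```bash
python3 -m pendant '[[[0.0052,0.0053,0],0,0],[[0.0052,0.0054,0],0,0],[[0,0,0.025],0,0],[[0,0,0.025],0,0],[[0,0,0.025],0,0],[[0,0,0.020],0,0],[[0,0,0.015],0,0],[[0,0,0.013],0,0],[[0,0,0],0,0],[[0,0,0],0,0]]' 25
python3 -m pendant '[[[0,0,0],0,1],[[0,0,0],0,1],[[0,0,0],0,1],[[0,0,0],0,1],[[0,0,0],0,1],[[0,0,0],0,1],[[0,0,0],0,1],[[0,0,0],0,1],[[0,0,0],0,1],[[0,0,0],0,1]]' 25
```

```text
time_s: 4.98
position: [0.4677, 0.2067, 0.1033]
eef_rot: [-0.391, -3.116, 0.0]
ft_force: [0.1, -0.4, -0.4]
gripper_width: 0.0852
grasp_force: 0.0
time_s: 5.82
position: [0.4683, 0.2059, 0.1035]
eef_rot: [0.392, 3.117, -0.001]
ft_force: [-0.0, -1.5, 5.5]
gripper_width: 0.0114
grasp_force: 29.6
```

```bash
python3 -m pendant '[[[0,0,-0.008],0,1],[[0,0,-0.014],0,1],[[0,0,-0.017],0,1],[[0,0,-0.017],0,1],[[0,0,-0.017],0,1],[[0,0,-0.017],0.053,1],[[0,0,-0.017],0.053,1],[[0,0,-0.017],0.053,1],[[0,0,-0.017],0.053,1],[[0,0,-0.015],0.053,1],[[0,0,0],0.053,1],[[0,0,0],0,1]]'
python3 -m pendant '[[[-0.012,-0.001,0],0,1],[[-0.023,-0.003,0],0,1],[[-0.026,-0.003,0],0,1],[[-0.026,-0.003,0],0,1],[[-0.026,-0.003,0],0,1],[[-0.026,-0.003,0],0,1],[[-0.026,-0.003,0],0,1],[[-0.024,-0.003,0],0,1],[[-0.012,-0.001,0],0,1],[[-0.006,-0.0005,0],0,1],[[0,0,0],0,1],[[0,0,0],0,1]]'
python3 - <<'E'
from h import *
s=get_state(); p,d=eyes.read_camera('wrist'); cv2.imwrite('pics/w2.png',p); np.savez('/tmp/w2.npz',p=p,d=d,pos=s['position'],rot=s['eef_rot'])
print(s['position'],s['eef_rot'],s['ft_force'],s['grasp_force'],s['gripper_width'])
E
```

```text
time_s: 6.82
position: [0.4682, 0.2066, 0.2611]
eef_rot: [0.882, 3.013, 0.002]
ft_force: [-0.4, -0.1, -1.7]
gripper_width: 0.0111
grasp_force: 28.4
time_s: 7.82
position: [0.6291, 0.076, 0.259]
eef_rot: [-0.877, -3.015, -0.001]
ft_force: [-0.3, -0.4, -1.8]
gripper_width: 0.0115
grasp_force: 28.4
[0.62913117 0.07604988 0.2590301 ] [-8.76985691e-01 -3.01524036e+00 -7.96409806e-04] [-0.29899186 -0.4147065  -1.82587519] 28.438267707824707 0.011475502662725182
```

View pics/w2.png

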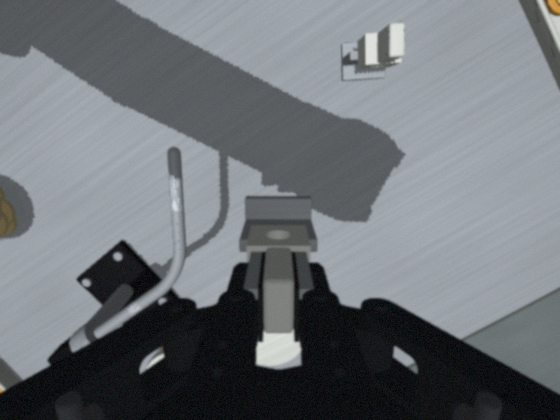

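The view shows the whole rail: tip (174,152), free leg to about (182,245), bend, and home leg to the collar near (80,335). The held stop sits upright at (278,230). Now I'll fit the bar's axis at z=0.125 and check the held stop in the tool frame.

```bash
python3 - <<'E'
from h import *
f=np.load('/tmp/w2.npz');s=dict(position=f['pos'],eef_rot=f['rot']);d=f['d']
P=cloud('wrist',d,s);z=P[...,2]
u,v=np.meshgrid(np.arange(560),np.arange(420))
m=(z>.105)&(z<.14)&(u<215)&(v<345); k,l,st,c=cv2.connectedComponentsWithStats(m.astype(np.uint8))
i=1+np.argmax(st[1:,4]);m=l==i;print(st[i],'z top med',np.median(z[m]))
q=onz('wrist',np.argwhere(m)[:,::-1],.125,s)[:,:2]
np.save('/tmp/bar.npy',q)
def line(q):
    vx,vy,x,y=cv2.fitLine(q.astype(np.float32),cv2.DIST_HUBER,0,.01,.01).ravel(); return np.array([x,y]),np.array([vx,vy])
# free leg
u0=np.array([-.843,.537]);t=q@u0;tm=t.max()
c0,u1=line(q[(t<tm-.008)&(t>tm-.058)]);u1*=np.sign(u1@u0)
tip=c0+u1*((q-c0)@u1).max(); off=(q-c0)@[-u1[1],u1[0]]
n1=np.array([-u1[1],u1[0]]);T=(tip-q)@u1
print('tip',tip,'dir',np.degrees(np.arctan2(u1[1],u1[0])))
for a in np.arange(0,.13,.008):
    w=(q-tip)@n1; b=w[(T>=a)&(T<a+.008)]
    if len(b):print('in',round(a+.004,3),'mid',((b.max()+b.min())/2*1000).round(2),'wid',((b.max()-b.min())*1000).round(1))
g=q[(q[:,1]<-.055)&(q[:,1]>-.105)];c2,u2=line(g);u2*=np.sign(u2[1]);print('home line',c2,np.degrees(np.arctan2(u2[1],u2[0])))
n2=np.array([-u2[1],u2[0]])
for y in np.arange(-.15,-.02,.006):
    g=q[(q[:,1]>=y)&(q[:,1]<y+.006)]
    if len(g):b=(g-c2)@n2;print('y',round(y+.003,3),'mid',((b.max()+b.min())/2*1000).round(2),'wid',((b.max()-b.min())*1000).round(1))
X=np.linalg.solve(np.c_[u1,-u2],c2-tip);print('corner',tip+X[0]*u1,'tip->corner',X[0])
# held stop in tool frame
Rm=R.from_rotvec(s['eef_rot']).as_matrix();Q=(P-s['position'])@Rm
m=(u>225)&(u<330)&(v>185)&(v<262)&(z>.13)&(z<.25);
for lo,hi in((.085,.1),(.03,.08)):
    w=Q[m&(Q[...,2]>lo)&(Q[...,2]<hi)]
    if len(w):print(lo,len(w),w.min(0).round(4),w.max(0).round(4),np.median(w,0).round(4))
e=Q[m&(Q[...,2]>.09)]; 
r=cv2.minAreaRect((e[:,:2]*1000).astype(np.float32));print(r)
A=np.c_[e[:,:2],np.ones(len(e))];print('foot tilt coefs',np.linalg.lstsq(A,e[:,2],rcond=None)[0])
E
```

```text
[  61  147  125  198 3369] z top med 0.12948243112505137
tip [0.54750193 0.03485105] dir 146.41533
in 0.004 mid 0.06 wid 10.1
in 0.012 mid 0.02 wid 10.5
in 0.02 mid 0.15 wid 10.2
in 0.028 mid -0.03 wid 10.4
in 0.036 mid 0.02 wid 10.5
in 0.044 mid 0.08 wid 10.4
in 0.052 mid 0.01 wid 10.5
in 0.06 mid 0.01 wid 10.0
in 0.068 mid 0.05 wid 10.5
in 0.076 mid 0.26 wid 10.2
in 0.084 mid 0.76 wid 10.3
in 0.092 mid 2.92 wid 12.0
in 0.1 mid 5.51 wid 12.9
in 0.108 mid 10.71 wid 17.3
in 0.116 mid 17.64 wid 21.7
in 0.124 mid 26.84 wid 25.5
in 0.132 mid 37.08 wid 25.8
home line [ 0.6377984  -0.07943005] 94.378296
y -0.147 mid 7.91 wid 10.9
y -0.141 mid 6.13 wid 14.9
y -0.135 mid 5.72 wid 16.5
y -0.129 mid 5.86 wid 17.7
y -0.123 mid 5.54 wid 18.3
y -0.117 mid 4.98 wid 18.1
y -0.111 mid 3.9 wid 16.4
y -0.105 mid 0.59 wid 10.0
y -0.099 mid -0.02 wid 10.3
y -0.093 mid -0.21 wid 10.1
y -0.087 mid -0.14 wid 10.1
y -0.081 mid 0.08 wid 10.2
y -0.075 mid 0.15 wid 10.1
y -0.069 mid -0.0 wid 10.3
y -0.063 mid -0.12 wid 10.2
y -0.057 mid -0.17 wid 10.2
y -0.051 mid -0.76 wid 9.8
y -0.045 mid -0.45 wid 11.1
y -0.039 mid 0.86 wid 10.3
y -0.033 mid 2.29 wid 11.6
y -0.027 mid 4.64 wid 13.4
y -0.021 mid 8.55 wid 15.5
corner [ 0.6334164  -0.02219724] tip->corner -0.10313003378665682
0.085 1800 [ 0.0023 -0.0226  0.085 ] [0.0178 0.0213 0.1   ] [ 0.0093 -0.0007  0.0954]
0.03 1534 [-0.0043 -0.0226  0.03  ] [0.012  0.0216 0.0797] [ 0.0112 -0.0006  0.0494]
((10.222192764282227, -0.6918182373046875), (43.90534210205078, 15.35004997253418), 89.3428955078125)
foot tilt coefs [0.16111776 0.00219975 0.09380131]
```

```bash
python3 -m pendant '[[[0,0,0],0.02,1],[[0.0085,-0.009,0],0,1],[[0.0167,-0.0176,0],0,1],[[0.0167,-0.0176,0],0,1],[[0.0167,-0.0176,0],0,1],[[0.0167,-0.0176,0],0,1],[[0,0,0.02],0,1],[[0,0,0.02],0,1],[[0,0,0.02],0,1],[[0,0,0.016],0,1],[[0,0,0.010],0,1],[[0,0,0],0,1]]'
python3 -m pendant '[[[0,0,0],0,1],[[0,0,0],0,1]]'
cat > tel.py <<'E'
from h import *
tip=np.array([.5475,.03485]);a=np.radians(146.4);u=np.array([np.cos(a),np.sin(a)]);n=np.array([-u[1],u[0]])
s=get_state();Rm=R.from_rotvec(s['eef_rot']).as_matrix()
p=s['position'][:2]; x=Rm[:2,0]
print('t',round(s['time_s'],2),'along(tip frame) %.1f lat %.1f mm'%tuple(1000*np.array([(p-tip)@u,(p-tip)@n])),'z-.1685 %.1f'%(1000*(s['position'][2]-.1685)),'yaw %.2f'%np.degrees(np.arctan2(x[1],x[0])))
c2=np.array([.6378,-.0794]);b=np.radians(94.4);u2=np.array([np.cos(b),np.sin(b)]);n2=np.array([-u2[1],u2[0]])
print('home frame: along %.1f lat %.1f'%tuple(1000*np.array([(p-c2)@u2,(p-c2)@n2])))
print('F tool',(Rm.T@s['ft_force']).round(2),'M tool',(Rm.T@s['ft_torque']).round(3),'tiltz',Rm[:2,2].round(4),'w',s['gripper_width'],s['grasp_force'])
# point/heading on path at arc length L inward from tip
r=.055;be=np.radians(52);Lf=.1031-r*np.tan(be/2)
def path(L):
    if L<Lf: return tip-u*L,a
    g=min((L-Lf)/r,be); h=a-g; p0=tip-u*Lf
    # centre on +y-perp side: heading of -x axis rotates with a
    cen=p0-r*np.array([-np.sin(a),np.cos(a)])*SG
    q=cen+r*np.array([-np.sin(h),np.cos(h)])*SG
    q=q-max(0,L-Lf-r*be)*np.array([np.cos(h),np.sin(h)])
    return q,h
SG=1
import sys
if len(sys.argv)>1:
    T=np.eye(4)
    for L in map(float,sys.argv[1:]):
        q,h=path(L/1000); print(L,q.round(4),np.degrees(h).round(2),'home along/lat %.1f %.1f'%tuple(1000*np.array([(q-c2)@u2,(q-c2)@n2])))
E
python3 tel.py 0 70 76 90 101 126 140 160 170
```

```text
time_s: 8.87
position: [0.5219, 0.0509, 0.1718]
eef_rot: [-0.908, -3.005, 0.002]
ft_force: [0.1, -0.0, -1.7]
gripper_width: 0.0117
grasp_force: 28.4
time_s: 9.03
position: [0.5238, 0.0513, 0.1744]
eef_rot: [0.909, 3.006, 0.001]
ft_force: [-0.5, 0.6, -1.9]
gripper_width: 0.0112
grasp_force: 28.4
t 9.03 along(tip frame) 28.8 lat -0.5 mm z-.1685 5.9 yaw 146.35
home frame: along 139.0 lat 103.7
F tool [0.74 0.19 1.89] M tool [-0.003  0.008 -0.004] tiltz [0.0015 0.0002] w 0.011236254050771546 28.43711882829666
0.0 [0.5475 0.0348] 146.4 home along/lat 120.8 81.3
70.0 [ 0.6058 -0.0039] 146.4 home along/lat 77.7 26.1
76.0 [ 0.6108 -0.0072] 146.4 home along/lat 74.1 21.4
90.0 [0.6007 0.0016] 132.1 home along/lat 83.6 30.8
101.0 [0.5941 0.0104] 120.64 home along/lat 92.9 36.6
126.0 [0.5866 0.034 ] 94.6 home along/lat 117.0 42.3
140.0 [0.5877 0.0205] 94.4 home along/lat 103.4 42.3
160.0 [5.892e-01 5.000e-04] 94.4 home along/lat 83.4 42.3
170.0 [ 0.59   -0.0094] 94.4 home along/lat 73.4 42.3
```

```bash
sed -i 's/^SG=1/SG=-1/' tel.py; python3 -m pendant '[[[0,0,0.0055],0,1],[[0,0,0],0,1],[[0,0,0],0,1]]'; python3 tel.py 76 90 101 126 140 160 170
python3 - <<'E'
from h import *
p,d=eyes.read_camera('side')
c=cv2.resize(p[130:230,230:380],None,fx=5,fy=5,interpolation=cv2.INTER_CUBIC);cv2.imwrite('pics/s1.png',cv2.convertScaleAbs(c,alpha=1.5))
E
```

```text
time_s: 9.28
position: [0.5233, 0.0506, 0.1679]
eef_rot: [0.91, 3.007, -0.0]
ft_force: [-0.2, -0.1, -1.1]
gripper_width: 0.0116
grasp_force: 28.4
t 9.28 along(tip frame) 28.8 lat 0.3 mm z-.1685 -0.6 yaw 146.31
home frame: along 138.4 lat 104.1
F tool [ 0.12 -0.21  1.08] M tool [-0.013 -0.002 -0.029] tiltz [ 0.0002 -0.0001] w 0.011620261798322996 28.411336541175842
76.0 [ 0.6108 -0.0072] 146.4 home along/lat 74.1 21.4
90.0 [ 0.6214 -0.0163] 132.1 home along/lat 64.2 11.5
101.0 [ 0.6279 -0.0251] 120.64 home along/lat 54.9 5.7
126.0 [ 0.6354 -0.0488] 94.6 home along/lat 30.7 0.0
140.0 [ 0.6365 -0.0627] 94.4 home along/lat 16.7 0.0
160.0 [ 0.638  -0.0827] 94.4 home along/lat -3.3 0.0
170.0 [ 0.6388 -0.0926] 94.4 home along/lat -13.3 0.0
```

View pics/s1.png

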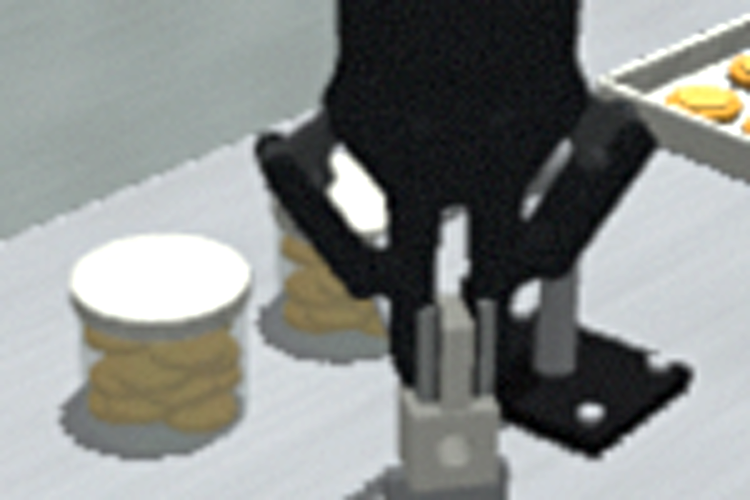

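The side crop shows the stop held upright, with the hole at crop (455,450) facing along the rail and the light bar end showing in it. I'll ease it on.

```bash
python3 -m pendant '[[[-0.004,0,0],0,1],[[-0.004,0,0],0,1],[[-0.004,0,0],0,1],[[-0.004,0,0],0,1],[[-0.003,0,0],0,1],[[-0.003,0,0],0,1],[[-0.002,0,0],0,1],[[0,0,0],0,1]]'; python3 tel.py
```

```text
time_s: 10.0
position: [0.5437, 0.037, 0.1677]
eef_rot: [0.911, 3.007, 0.0]
ft_force: [-0.7, 0.6, -1.8]
gripper_width: 0.0116
grasp_force: 28.4
t 10.0 along(tip frame) 4.4 lat 0.3 mm z-.1685 -0.8 yaw 146.29
home frame: along 123.3 lat 84.9
F tool [0.9  0.17 1.78] M tool [ 0.001 -0.107  0.057] tiltz [0.0001 0.0001] w 0.011576168888282978 28.42735916376114
```

```bash
python3 -m pendant '[[[-0.003,0,0],0,1],[[-0.003,0,0],0,1],[[-0.003,0,0],0,1],[[-0.003,0,0],0,1],[[-0.003,0,0],0,1],[[-0.003,0,0],0,1],[[-0.003,0,0],0,1],[[0,0,0],0,1]]'; python3 tel.py
python3 -m pendant '[[[-0.003,0,0],0,1],[[-0.003,0,0],0,1],[[-0.003,0,0],0,1],[[-0.003,0,0],0,1],[[-0.003,0,0],0,1],[[0,0,0],0,1],[[0,0,0],0,1],[[0,0,0],0,1]]'; python3 tel.py
```

```text
time_s: 10.67
position: [0.5613, 0.0252, 0.1677]
eef_rot: [0.911, 3.006, -0.0]
ft_force: [-0.7, -0.1, -2.1]
gripper_width: 0.0117
grasp_force: 28.4
t 10.67 along(tip frame) -16.9 lat 0.4 mm z-.1685 -0.8 yaw 146.28
home frame: along 110.1 lat 68.2
F tool [ 0.54 -0.52  2.11] M tool [-0.002 -0.017  0.018] tiltz [ 0.0002 -0.0001] w 0.011747806866101508 28.429757952690125
time_s: 11.33
position: [0.5731, 0.0175, 0.1677]
eef_rot: [-0.91, -3.007, -0.0]
ft_force: [-0.7, 0.1, -3.4]
gripper_width: 0.0116
grasp_force: 28.4
t 11.33 along(tip frame) -31.0 lat 0.3 mm z-.1685 -0.8 yaw 146.33
home frame: along 101.5 lat 57.0
F tool [ 0.62 -0.26  3.44] M tool [0.011 0.053 0.045] tiltz [-0.0002  0.0001] w 0.011614032867268587 28.428742289543152
```

Threaded, with no load. Before the bend I'll feel for the play sideways and up/down, in small steps, to centre the hole.

```bash
T(){ python3 tel.py | sed -n '1p;3p' | cut -c1-95; }; 
python3 -m pendant '[[[0,0.001,0],0,1],[[0,0,0],0,1],[[0,0,0],0,1]]'>/dev/null;T
python3 -m pendant '[[[0,0.001,0],0,1],[[0,0,0],0,1],[[0,0,0],0,1]]'>/dev/null;T
python3 -m pendant '[[[0,-0.001,0],0,1],[[0,-0.002,0],0,1],[[0,0,0],0,1],[[0,0,0],0,1]]'>/dev/null;T
python3 -m pendant '[[[0,-0.001,0],0,1],[[0,0,0],0,1],[[0,0,0],0,1]]'>/dev/null;T
python3 -m pendant '[[[0,0.002,0],0,1],[[0,0,0.001],0,1],[[0,0,0],0,1],[[0,0,0],0,1]]'>/dev/null;T
python3 -m pendant '[[[0,0,-0.002],0,1],[[0,0,0],0,1],[[0,0,0],0,1]]'>/dev/null;T
```

```text
t 11.58 along(tip frame) -31.0 lat -0.8 mm z-.1685 -0.7 yaw 146.34
F tool [-0.35  0.15  1.84] M tool [-0.012 -0.035 -0.055] tiltz [0.0001 0.    ] w 0.011795851380
t 11.83 along(tip frame) -31.1 lat -1.8 mm z-.1685 -0.7 yaw 146.33
F tool [-0.82 -0.86  1.83] M tool [-0.024  0.005 -0.018] tiltz [0.0001 0.    ] w 0.011588669569
t 12.17 along(tip frame) -31.0 lat 0.9 mm z-.1685 -0.6 yaw 146.33
F tool [-0.44  2.13  2.87] M tool [-0.587  0.112 -0.044] tiltz [0.0006 0.0007] w 0.011426798193
t 12.42 along(tip frame) -30.9 lat 1.2 mm z-.1685 -0.5 yaw 146.36
F tool [0.61 5.13 3.8 ] M tool [-1.136  0.089 -0.025] tiltz [0.0014 0.0016] w 0.011632959511382
t 12.75 along(tip frame) -31.2 lat 0.4 mm z-.1685 -1.6 yaw 146.32
F tool [0.04 1.53 0.76] M tool [-0.333  0.065 -0.034] tiltz [ 0.0001 -0.0003] w 0.0113151224965
t 13.0 along(tip frame) -31.2 lat 0.6 mm z-.1685 0.2 yaw 146.31
F tool [0.31 1.07 1.16] M tool [-0.177  0.027 -0.017] tiltz [-0.0003 -0.0003] w 0.0117327602732
```

```bash
python3 -m pendant '[[[-0.003,0.0013,0.0005],0,1],[[-0.003,0,0],0,1],[[-0.003,0,0],0,1],[[-0.003,0,0],0,1],[[-0.003,0,0],0,1],[[-0.003,0,0],0,1],[[-0.003,0,0],0,1],[[-0.003,0,0],0,1],[[-0.003,0,0],0,1],[[-0.003,0,0],0,1],[[0,0,0],0,1],[[0,0,0],0,1]]'
cat >> tel.py <<'E'
rs=-.0005*n*-1*-1  # rail shift: lat -.5 mm
rs=-.0005*n
def pose(L):
    m,lo,hi=path(L)[0],path(L-.012)[0],path(L+.012)[0]
    c=lo-hi; h=np.arctan2(c[1],c[0]); q=(m+(lo+hi)/2)/2+rs
    ty=np.array([np.sin(h),-np.cos(h)])   # tool y in world
    return q+.0005*ty,h                    # hole sits at tool y -0.5 mm
def plan(L0,L1,k):
    Ls=np.linspace(L0,L1,k+1); P0,h0=pose(Ls[0]); rows=[]
    for L in Ls[1:]:
        P1,h1=pose(L); d=P1-P0; X=np.array([np.cos(h0),np.sin(h0)]);Y=np.array([X[1],-X[0]])
        rows.append([round(1000*d@X,2),round(1000*d@Y,2),round(h0-h1,4)]); P0,h0=P1,h1
    return rows
def dev(L):
    q,h=pose(L);X=np.array([np.cos(h),np.sin(h)]);Y=np.array([X[1],-X[0]]);e=p-q
    hm=np.arctan2(x[1],x[0]); return 1000*e@X,1000*e@Y,np.degrees(hm-h)
from scipy.optimize import minimize_scalar
Ls=np.linspace(0,.19,1901);L=Ls[np.argmin([np.linalg.norm(p-pose(l)[0]) for l in Ls])]
print('L %.1f mm dev(x,y mm,yaw deg) %.2f %.2f %.2f'%(L*1000,*dev(L)))
E
python3 tel.py; python3 -i tel.py <<'E' 2>/dev/null | tail -3
print(plan(.061,.085,8)); print(plan(.085,.109,8)); print(plan(.109,.145,12))
E
```

```text
time_s: 14.0
position: [0.599, 0.0017, 0.1682]
eef_rot: [-0.91, -3.007, -0.0]
ft_force: [-0.4, 1.0, -1.4]
gripper_width: 0.0114
grasp_force: 28.4
t 14.0 along(tip frame) -61.2 lat -0.9 mm z-.1685 -0.3 yaw 146.31
home frame: along 83.9 lat 32.5
F tool [0.91 0.63 1.37] M tool [ 0.035  0.01  -0.019] tiltz [-0.      0.0001] w 0.011412604458579912 28.42807799577713
L 61.2 mm dev(x,y mm,yaw deg) -0.04 -0.09 -0.09
[[np.float64(-3.0), np.float64(0.0), np.float64(-0.0)], [np.float64(-3.0), np.float64(-0.02), np.float64(0.0028)], [np.float64(-3.0), np.float64(-0.05), np.float64(0.0096)], [np.float64(-3.0), np.float64(-0.06), np.float64(0.0164)], [np.float64(-3.0), np.float64(-0.05), np.float64(0.0232)], [np.float64(-3.0), np.float64(-0.06), np.float64(0.03)], [np.float64(-3.0), np.float64(-0.09), np.float64(0.0369)], [np.float64(-3.0), np.float64(-0.1), np.float64(0.0437)]]
[[np.float64(-2.99), np.float64(-0.09), np.float64(0.0505)], [np.float64(-2.99), np.float64(-0.08), np.float64(0.0545)], [np.float64(-2.99), np.float64(-0.08), np.float64(0.0545)], [np.float64(-2.99), np.float64(-0.08), np.
[... 257 characters left out ...]

[[np.float64(-2.99), np.float64(-0.08), np.float64(0.0545)], [np.float64(-2.99), np.float64(-0.08), np.float64(0.0543)], [np.float64(-2.99), np.float64(-0.05), np.float64(0.0493)], [np.float64(-3.0), np.float64(-0.03), np.float64(0.0425)], [np.float64(-3.0), np.float64(-0.02), np.float64(0.0357)], [np.float64(-3.0), np.float64(-0.03), np.float64(0.0288)], [np.float64(-3.0), np.float64(-0.01), np.float64(0.022)], [np.float64(-3.0), np.float64(0.01), np.float64(0.0152)], [np.float64(-3.0), np.float64(0.02), np.float64(0.0084)], [np.float64(-3.0), np.float64(0.01), np.float64(0.0018)], [np.float64(-3.0), np.float64(-0.0), np.float64(0.0)], [np.float64(-3.0), np.float64(-0.0), np.float64(0.0)]]
```

```bash
python3 -m pendant '[[[-0.003,0,0],0,1],[[-0.003,0,0],0.003,1],[[-0.003,0,0],0.01,1],[[-0.003,0,0],0.016,1],[[0,0,0],0,1],[[0,0,0],0,1]]' >/dev/null; python3 tel.py | sed -n '1p;3,4p'
python3 -m pendant '[[[-0.003,0,0],0.023,1],[[-0.003,-0.0001,0],0.03,1],[[0,0,0],0,1],[[0,0,0],0,1]]' >/dev/null; python3 tel.py | sed -n '1p;3,4p'
```

```text
t 14.5 along(tip frame) -73.3 lat -0.8 mm z-.1685 -0.3 yaw 144.64
F tool [-0.58  0.67  2.46] M tool [-0.032  0.008  0.023] tiltz [-0.0001 -0.    ] w 0.011560907977859258 28.42871904373169
L 73.2 mm dev(x,y mm,yaw deg) -0.05 0.00 -0.03
t 14.83 along(tip frame) -79.3 lat -0.4 mm z-.1685 -0.2 yaw 141.59
F tool [0.55 0.27 1.4 ] M tool [-0.058  0.013 -0.032] tiltz [ 0.0001 -0.0001] w 0.011803779472866404 28.430266678333282
L 79.3 mm dev(x,y mm,yaw deg) -0.03 0.01 0.09
```

```bash
python3 -m pendant '[[[-0.003,-0.0001,0],0.037,1],[[-0.003,-0.0001,0],0.044,1],[[0,0,0],0,1],[[0,0,0],0,1]]' >/dev/null; python3 tel.py | sed -n '1p;3,4p'
python3 -m pendant '[[[-0.003,-0.0001,0],0.05,1],[[-0.003,-0.0001,0],0.054,1],[[0,0,0],0,1],[[0,0,0],0,1]]' >/dev/null; python3 tel.py | sed -n '1p;3,4p'
```

```text
t 15.17 along(tip frame) -85.0 lat 0.3 mm z-.1685 -0.2 yaw 137.06
F tool [-0.81  0.67  2.21] M tool [-0.02   0.015 -0.029] tiltz [-0.0001 -0.0001] w 0.011644537694053924 28.429584503173828
L 85.0 mm dev(x,y mm,yaw deg) -0.01 0.05 -0.02
t 15.5 along(tip frame) -90.7 lat 1.6 mm z-.1685 -0.3 yaw 131.17
F tool [-0.4   0.81  1.23] M tool [ 0.003 -0.035 -0.078] tiltz [-0.0002 -0.0001] w 0.011483654640813645 28.430394530296326
L 90.9 mm dev(x,y mm,yaw deg) 0.03 -0.00 0.01
```

Free of load so far; carrying on round the bend.

```bash
python3 -m pendant '[[[-0.003,-0.0001,0],0.0545,1],[[-0.003,-0.0001,0],0.0545,1],[[0,0,0],0,1],[[0,0,0],0,1]]' >/dev/null; python3 tel.py | sed -n '1p;3,4p'
python3 -m pendant '[[[-0.003,-0.0001,0],0.0545,1],[[-0.003,-0.0001,0],0.0545,1],[[0,0,0],0,1],[[0,0,0],0,1]]' >/dev/null; python3 tel.py | sed -n '1p;3,4p'
```

```text
t 15.83 along(tip frame) -96.3 lat 3.5 mm z-.1685 -0.2 yaw 124.96
F tool [ 0.16 -0.87  1.96] M tool [-0.025  0.006 -0.05 ] tiltz [-0.0002 -0.0001] w 0.01140765437781085 28.433501422405243
L 96.9 mm dev(x,y mm,yaw deg) 0.02 -0.04 0.05
t 16.17 along(tip frame) -101.8 lat 6.0 mm z-.1685 -0.2 yaw 118.74
F tool [ 0.72 -0.23  2.16] M tool [ 0.008  0.073 -0.012] tiltz [-0.0002 -0.    ] w 0.011447414831373674 28.44626694917679
L 102.9 mm dev(x,y mm,yaw deg) 0.01 -0.07 0.07
```

```bash
python3 -m pendant '[[[-0.003,-0.0001,0],0.0545,1],[[-0.003,-0.0001,0],0.0545,1],[[0,0,0],0,1],[[0,0,0],0,1]]' >/dev/null; python3 tel.py | sed -n '1p;3,4p'
python3 -m pendant '[[[-0.003,-0.0001,0],0.0545,1],[[-0.003,-0.0001,0],0.0545,1],[[0,0,0],0,1],[[0,0,0],0,1]]' >/dev/null; python3 tel.py | sed -n '1p;3,4p'
```

```text
t 16.5 along(tip frame) -106.9 lat 9.1 mm z-.1685 -0.2 yaw 112.50
F tool [ 0.23 -0.36  2.44] M tool [-0.069  0.012  0.037] tiltz [-0.0002 -0.    ] w 0.01151547139752239 28.47331613302231
L 108.9 mm dev(x,y mm,yaw deg) 0.01 -0.11 0.08
t 16.83 along(tip frame) -111.6 lat 12.7 mm z-.1685 -0.2 yaw 106.25
F tool [-0.4   0.18  2.27] M tool [ 0.054 -0.005 -0.009] tiltz [-0.0002 -0.    ] w 0.011982626541178692 28.449197709560394
L 114.9 mm dev(x,y mm,yaw deg) -0.01 -0.14 0.08
```

```bash
python3 -m pendant '[[[-0.003,0.0001,0],0.049,1],[[-0.003,0,0],0.0425,1],[[0,0,0],0,1],[[0,0,0],0,1]]' >/dev/null; python3 tel.py | sed -n '1p;3,4p'
python3 -m pendant '[[[-0.003,0,0],0.036,1],[[-0.003,0,0],0.029,1],[[0,0,0],0,1],[[0,0,0],0,1]]' >/dev/null; python3 tel.py | sed -n '1p;3,4p'
```

```text
t 17.17 along(tip frame) -116.2 lat 16.6 mm z-.1685 -0.2 yaw 101.00
F tool [ 0.41 -0.27  2.89] M tool [-0.003  0.047  0.027] tiltz [-0.0001  0.0001] w 0.011685646459036076 28.443657159805298
L 120.9 mm dev(x,y mm,yaw deg) -0.01 0.08 0.11
t 17.5 along(tip frame) -120.5 lat 21.2 mm z-.1685 -0.2 yaw 97.16
F tool [ 0.48 -0.17  2.15] M tool [0.003 0.049 0.009] tiltz [-0.0001 -0.0001] w 0.011817764272517217 28.435444235801697
L 127.3 mm dev(x,y mm,yaw deg) 0.05 0.13 0.19
```

```bash
python3 -m pendant '[[[-0.003,0,0],0.022,1],[[-0.003,0,0],0.015,1],[[-0.003,0,0],0.008,1],[[-0.003,0,0],0.002,1],[[0,0,0],0,1],[[0,0,0],0,1]]' >/dev/null; python3 tel.py 
python3 -m pendant '[[[-0.003,0,0],0,1],[[-0.003,0,0],0,1],[[-0.003,0,0],0,1],[[-0.003,0,0],0,1],[[0,0,0],0,1],[[0,0,0],0,1]]' >/dev/null; python3 tel.py
```

```text
t 18.0 along(tip frame) -128.4 lat 30.8 mm z-.1685 -0.2 yaw 94.36
home frame: along 17.6 lat -0.9
F tool [ 0.22 -0.21  2.43] M tool [-0.008 -0.02  -0.043] tiltz [-0.     -0.0001] w 0.011642782763429269 28.433706164360046
L 139.6 mm dev(x,y mm,yaw deg) 0.03 0.15 -0.04
t 18.5 along(tip frame) -135.7 lat 40.3 mm z-.1685 -0.3 yaw 94.35
home frame: along 5.5 lat -0.9
F tool [0.89 1.18 2.3 ] M tool [-0.011  0.031 -0.013] tiltz [-0.0001 -0.0001] w 0.01185547318964086 28.439367413520813
L 151.6 mm dev(x,y mm,yaw deg) 0.01 0.13 -0.05
```

```bash
python3 -m pendant '[[[-0.003,0,0],0,1],[[-0.003,0,0],0,1],[[-0.003,0,0],0,1],[[-0.002,0,0],0,1],[[0,0,0],0,1],[[0,0,0],0,1]]' >/dev/null; python3 tel.py | sed 1d
python3 -m pendant '[[[-0.0015,0,0],0,1],[[-0.0015,0,0],0,1],[[-0.001,0,0],0,1],[[0,0,0],0,1],[[0,0,0],0,1]]' >/dev/null; python3 tel.py| sed 1d
python3 -m pendant '[[[-0.0015,0,0],0,1],[[-0.0015,0,0],0,1],[[0,0,0],0,1],[[0,0,0],0,1]]' >/dev/null; python3 tel.py| sed 1d
```

```text
home frame: along -5.2 lat -0.9
F tool [0.66 0.89 2.24] M tool [-0.035  0.02  -0.07 ] tiltz [-0.  0.] w 0.011868043626222693 28.441116213798523
L 162.4 mm dev(x,y mm,yaw deg) 0.04 0.15 -0.04
home frame: along -9.1 lat -0.9
F tool [0.12 0.07 2.2 ] M tool [-0.011  0.02   0.008] tiltz [-0. -0.] w 0.011534165423600442 28.441506028175354
L 166.3 mm dev(x,y mm,yaw deg) 0.03 0.16 -0.03
home frame: along -12.2 lat -0.9
F tool [-0.38  0.8   1.85] M tool [-0.025  0.022 -0.026] tiltz [-0.     -0.0001] w 0.011724642826667495 28.44160169363022
L 169.4 mm dev(x,y mm,yaw deg) 0.03 0.15 -0.03
```

```bash
T(){ python3 tel.py | sed -n '2,3p' | cut -c1-80; }
python3 -m pendant '[[[-0.001,0,0],0,1],[[-0.001,0,0],0,1],[[0,0,0],0,1],[[0,0,0],0,1]]' >/dev/null; T
python3 -m pendant '[[[-0.001,0,0],0,1],[[-0.001,0,0],0,1],[[0,0,0],0,1],[[0,0,0],0,1]]' >/dev/null; T
```

```text
home frame: along -14.2 lat -0.9
F tool [ 0.56 -0.54  1.73] M tool [-0.066  0.019 -0.05 ] tiltz [-0.0001 -0.0001]
home frame: along -16.2 lat -0.9
F tool [-0.04 -0.3   2.1 ] M tool [-0.017 -0.016 -0.018] tiltz [-0.     -0.0001]
```

```bash
T(){ python3 tel.py | sed -n '2,3p' | cut -c1-80; }
python3 -m pendant '[[[-0.001,0,0],0,1],[[-0.001,0,0],0,1],[[0,0,0],0,1],[[0,0,0],0,1]]' >/dev/null; T
python3 -m pendant '[[[-0.001,0,0],0,1],[[0,0,0],0,1],[[0,0,0],0,1]]' >/dev/null; T
python3 -m pendant '[[[-0.001,0,0],0,1],[[0,0,0],0,1],[[0,0,0],0,1]]' >/dev/null; T
```

```text
home frame: along -18.2 lat -0.9
F tool [0.66 0.22 1.9 ] M tool [-0.001  0.032  0.005] tiltz [ 0.     -0.0001] w 
home frame: along -19.1 lat -0.9
F tool [0.4 0.6 2. ] M tool [-0.015  0.015  0.003] tiltz [ 0. -0.] w 0.011435203
home frame: along -20.2 lat -0.9
F tool [-0.84  0.04  1.83] M tool [ 0.027  0.038 -0.033] tiltz [-0.     -0.0001]
```

```bash
T(){ python3 tel.py | sed -n '2,3p' | cut -c1-80; }
for k in 1; do python3 -m pendant '[[[-0.001,0,0],0,1],[[0,0,0],0,1],[[0,0,0],0,1]]' >/dev/null; T; done
python3 -m pendant '[[[-0.001,0,0],0,1],[[0,0,0],0,1],[[0,0,0],0,1]]' >/dev/null; T
python3 -m pendant '[[[-0.001,0,0],0,1],[[0,0,0],0,1],[[0,0,0],0,1]]' >/dev/null; T
```

```text
home frame: along -21.1 lat -0.9
F tool [-0.4  -0.85  1.16] M tool [-0.022 -0.008  0.012] tiltz [ 0. -0.] w 0.011
home frame: along -22.1 lat -0.9
F tool [-1.   -0.1   2.35] M tool [-0.009 -0.031  0.013] tiltz [-0.     -0.0001]
home frame: along -23.2 lat -0.9
F tool [ 0.13 -0.6   2.14] M tool [ 0.006 -0.056 -0.042] tiltz [-0.     -0.0001]
```

```bash
python3 - <<'E'
from h import *
p,d=eyes.read_camera('side')
c=cv2.resize(p[130:230,260:410],None,fx=5,fy=5,interpolation=cv2.INTER_CUBIC);cv2.imwrite('pics/s2.png',cv2.convertScaleAbs(c,alpha=1.6))
E
```

```text
(no output)
```

View pics/s2.png

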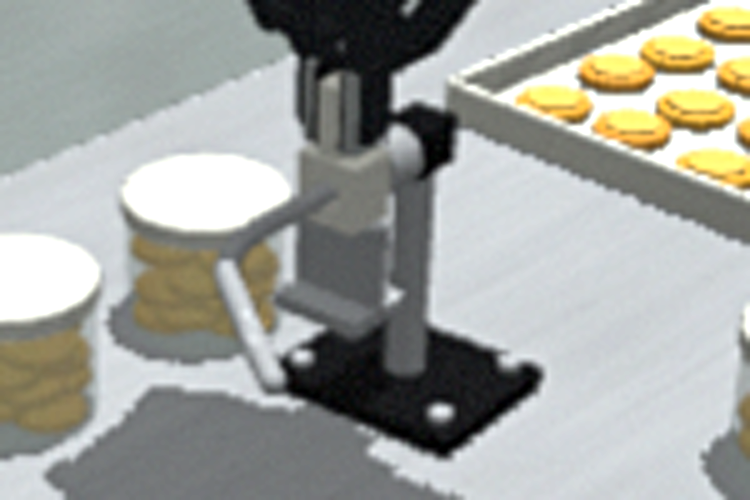

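The side crop shows the stop upright on the home leg: hub at (345,185), a few mm short of the collar at (405,150). I'll keep going until it touches.

```bash
T(){ python3 tel.py | sed -n '2,3p' | cut -c1-80; }
python3 -m pendant '[[[-0.001,0,0],0,1],[[0,0,0],0,1],[[0,0,0],0,1]]' >/dev/null; T
python3 -m pendant '[[[-0.001,0,0],0,1],[[0,0,0],0,1],[[0,0,0],0,1]]' >/dev/null; T
python3 -m pendant '[[[-0.001,0,0],0,1],[[0,0,0],0,1],[[0,0,0],0,1]]' >/dev/null; T
python3 -m pendant '[[[-0.0007,0,0],0,1],[[0,0,0],0,1],[[0,0,0],0,1]]' >/dev/null; T
```

```text
home frame: along -24.2 lat -0.9
F tool [-0.25  0.44  2.22] M tool [-0.025 -0.015  0.046] tiltz [-0.0001 -0.0001]
home frame: along -25.2 lat -0.9
F tool [ 0.59 -0.52  2.7 ] M tool [-0.009 -0.039  0.023] tiltz [ 0.     -0.0001]
home frame: along -26.2 lat -0.9
F tool [0.38 0.16 2.11] M tool [-0.013  0.002  0.073] tiltz [-0. -0.] w 0.011781
home frame: along -26.8 lat -0.9
F tool [-0.39 -0.46  2.21] M tool [ 0.039  0.049 -0.043] tiltz [-0. -0.] w 0.011
```

```bash
T(){ python3 tel.py | sed -n '2,3p' | cut -c1-80; }
python3 -m pendant '[[[-0.001,0,0],0,1],[[0,0,0],0,1],[[0,0,0],0,1]]' >/dev/null; T
python3 -m pendant '[[[-0.001,0,0],0,1],[[0,0,0],0,1],[[0,0,0],0,1]]' >/dev/null; T
python3 -m pendant '[[[-0.001,0,0],0,1],[[0,0,0],0,1],[[0,0,0],0,1]]' >/dev/null; T
```

```text
home frame: along -27.7 lat -1.0
F tool [-0.07  0.09  2.6 ] M tool [-0.07   0.037  0.01 ] tiltz [0.     0.0001] w
home frame: along -27.9 lat -1.0
F tool [ 3.32 -0.49  1.2 ] M tool [ 0.126  0.782 -0.074] tiltz [-0.0002  0.0009]
home frame: along -28.1 lat -0.9
F tool [ 6.26 -2.03  0.23] M tool [ 0.231  1.324 -0.064] tiltz [-0.0003  0.0018]
```

Contact with the collar at about -27.8, so it's home. I'll ease off, lower it onto the bar and open.

```bash
T(){ python3 tel.py | sed -n '1,3p' | cut -c1-110; }
python3 -m pendant '[[[0.0015,0,0],0,1],[[0,0,0.0006],0,1],[[0,0,0.0005],0,1],[[0,0,0],0,1],[[0,0,0],0,1]]' >/dev/null; T
python3 -m pendant '[[[0,0,0],0,0.9],[[0,0,0],0,0.85],[[0,0,0],0,0.8],[[0,0,0],0,0.7],[[0,0,0],0,0.6],[[0,0,0],0,0.5],[[0,0,0],0,0.5],[[0,0,0],0,0.5]]'; T
```

```text
t 24.22 along(tip frame) -156.5 lat 66.5 mm z-.1685 -1.2 yaw 94.39
home frame: along -27.9 lat -1.2
F tool [ 3.61  0.56 -0.12] M tool [-0.02   0.925 -0.07 ] tiltz [0.0005 0.0004] w 0.011859365543705208 28.78088
time_s: 24.88
position: [0.6409, -0.1076, 0.1672]
eef_rot: [2.135, 2.304, -0.0]
ft_force: [0.8, -0.3, 0.4]
gripper_width: 0.043
grasp_force: 0.0
t 24.88 along(tip frame) -156.7 lat 67.0 mm z-.1685 -1.3 yaw 94.38
home frame: along -28.4 lat -1.0
F tool [-0.38  0.79 -0.44] M tool [-0.004  0.007  0.027] tiltz [ 0.0001 -0.0002] w 0.04296105142994673 0.0
```

Released. I'll retreat upward and look.

```bash
python3 -m pendant '[[[0,0,-0.005],0,0.5],[[0,0,-0.015],0,0.5],[[0,0,-0.025],0,0.5],[[0,0,-0.03],0,0.5],[[0,0,-0.03],0,0.5],[[0,0,0],0,0.5],[[0,0,0],0,0.5]]'
python3 - <<'E'
from h import *
s=get_state();w,d=eyes.read_camera('wrist');p,_=eyes.read_camera('side')
P=cloud('wrist',d,s);z=P[...,2]
near=(abs(P[...,0]-.64)<.04)&(abs(P[...,1]+.107)<.04)
m=near&(z>.162)&(z<.185);q=P[m];print('tab top',len(q),q.mean(0).round(4),np.ptp(q,0).round(3))
m=near&(z>.132)&(z<.150)&(P[...,1]>-.118);q=P[m];print('hub top z',len(q),np.median(q[:,2]).round(4))
a=cv2.resize(p[130:230,290:390],(400,400),interpolation=cv2.INTER_CUBIC)
cv2.imwrite('pics/s3.png',cv2.convertScaleAbs(np.hstack([a,w[100:380,80:360][:, :][:280,:280].repeat(1,0) if 0 else cv2.resize(w[70:350,140:420],(400,400))]),alpha=1.5))
E
```

```text
time_s: 25.47
position: [0.6419, -0.1073, 0.2747]
eef_rot: [2.132, 2.302, 0.004]
ft_force: [0.2, -0.3, -0.3]
gripper_width: 0.043
grasp_force: 0.0
tab top 632 [ 0.6411 -0.1065  0.1717] [0.013 0.024 0.012]
hub top z 691 0.1384
```

View pics/s3.png

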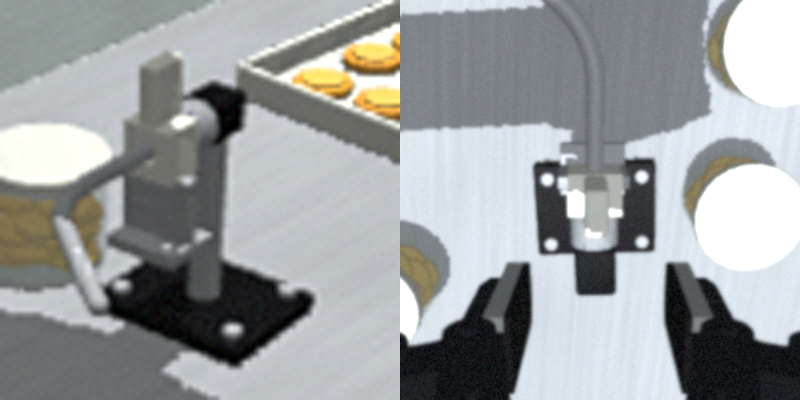

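The crops show the stop hanging upright on the home leg, hub against the collar, fingers clear and jars in place. The hub top is at z=0.138, which matches resting on the bar.

```bash
python3 -c "
from station import env
print(env.sign_off())"
```

```text
the job is handed in; nothing more can be done
None
```

The stop is threaded round the bend and hanging released against the end collar; wrist force readings along the rail stayed under about 7 N, no jar was touched, and the job was handed in at about 26 s (the hand-in returned no verdict).

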